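# Refit the lens of the desk magnifier

## Task

The lens of the desk magnifier has been out for cleaning. Lower it, domed side up, into the open cell on top of the magnifier without letting it fall, then put the retaining ring over it and screw the ring down clockwise until it is snug: the lens firmly clamped against its seat, but the glass not strained by overtightening. Let go at the end, and leave the ink bottle, the wooden stamp, the pen and the spectacles as they are.

Things in the scene. Friction and masses are not known exactly. Their poses are not given: they have to be found in the camera images.
- magnifier: Stand magnifier, heavy, does not move. Grey base plate 132 x 112 x 14 mm with a black switch at its -x edge; three steel pillars carry a grey round flange (diameter 88 mm, top 50 mm above the desk); on it an upright dark steel tube, the lens cell, open at the top. Origin: centre of the underside, on the cell's axis; z up.
- cell_mouth (a point): Centre of the cell's rim, 72 mm above the desk; axes as the magnifier's. The tube is 48 mm outside; its bore is 42.6 mm wide with a 1.3 mm lead-in at the rim.
- cell_seat (a point): Where the lens' underside rests in the bore with no load: 4.2 mm below the rim (set at the factory, up to 1.3 mm higher or lower, hidden). The brass seat is sprung: it gives 0.6 mm, at 2.5 N rising to 7 N, and is then on its hard stop. A seated lens stands 4.5 to 7 mm out of the rim.
- cell_gap (a point): At the rim, over the middle of one of three 36 deg wide gaps (at 0, 120, 240 deg about the magnifier's z from its +x; red dots on the flange). Between them 3 thread flights, outer diameter 56 mm, 2.5 mm thick: seen from above, going clockwise, a flight begins 18 deg after a gap's middle, underside 3.9 mm below the rim, and descends 3.6 mm per rad for 84 deg to a stop.
- lens: Glass lens with a black edge band: diameter 41 mm, edge 10 mm thick, about 60 g; flat underside, dome on top (3.3 mm more at the centre, 32 mm across). It starts flat side down on the wallet. Origin: centre of the underside; z up through the dome. Grasp it by the upper 4 to 5 mm of its edge, which stay above the cell's rim.
- ring: Bright knurled aluminium retaining ring with a thumb lever, a cap with a 33 mm hole in its top: 64 mm outside, 19 mm high, about 140 g, lying lip up on the desk. Origin: centre of the underside; z up. It drops over the cell when its lugs meet the gaps (underside then 8.6 to 11.2 mm below the rim, lip on the lens), then screws on clockwise seen from above; the thread holds when let go.
- ring_lug (a point): Inner end of one of the ring's three lugs (at 0, 120, 240 deg about the ring's z from its +x; 8 mm wide, 4 mm high, middle 2.5 mm above the underside, reaching in to 49 mm diameter; a red dot on the ring's top marks each). The lugs pass down the gaps and run under the flights.
- ring_lever (a point): Middle of the thumb lever's free length: a bar 8 mm wide, 10 mm high, that stands out along the ring's +x, 32 to 62 mm from its axis, 5.5 to 15.5 mm above its underside, with a round black end of 12 mm. This point is 48 mm from the axis.
- ring_lip (a point): Centre of the underside of the ring's lip, 15.7 mm above its underside, which presses the lens' edge from 20 to 62 deg past the gap on; snug comes at 36 to 82 deg, with the hidden factory setting. Push on the lever at 48 mm, in motion: 1 N free, to 5 N while the seat gives, then steep: 11 to 16 N (0.5 to 0.75 N m) is snug, 10 to 28 N on the lens; over 20 N strains the glass.
- crimson_wallet: Crimson wallet lying flat, 98 x 186 x 13 mm (long along its y), stays put; the lens lies on it. Origin: centre of the underside.
- ink_bottle: Dark blue ink bottle, diameter 44 mm, 56 mm high. Bystander. Origin: centre of the underside.
- wood_stamp: Wooden hand stamp, 24 x 60 x 65 mm. Bystander. Origin: centre of the underside.
- ballpen_white: White ballpen, 142 mm long (along its y), 14 mm high. Bystander. Origin: centre of the underside.
- spectacles: Brown spectacles, 141 x 142 x 42 mm. Bystander. Origin: centre of the underside.
Not all that is in view belongs to the job. Of the things shaped like the ring, the aluminium one is meant.

How it is judged (in metres and radians):
On the way, in this order (a step that is already met when the one before it is completed fails the run):
1. the lens sits level in the cell, domed side up, and has been let go, before the ring touches it (horizontal distance between lens and cell_mouth below 0.0018 m and z of lens in the frame of cell_mouth below -0.0024 m and angle between lens's own z axis and vertical below 0.07 rad and contact force between each of the fingers, ring and lens below 0.1 N), for 0.2 s.
2. the ring is over the lens, square on the cell, with its lugs down in the thread (horizontal distance between lens and cell_mouth below 0.0018 m and z of lens in the frame of cell_mouth below -0.0024 m and angle between each of lens, ring's own z axis and vertical below 0.07 rad and horizontal distance between ring and cell_mouth below 0.0025 m and z of ring in the frame of cell_mouth below -0.008 m), for 0.1 s.
At the end, for the whole second after the job is handed in: the lens is in the cell (within 1.8 mm of the axis, its underside at least 2.4 mm below the rim, level within 4 deg), the ring is screwed on over it (within 2.5 mm of the axis, its underside at least 8 mm below the rim, level within 4 deg) and, released and at rest, clamps the lens with 9 to 30 N (all of step 2 and contact force between ring and lens between 9 and 30 N and linear speed of each of ring, lens below 0.01 m/s and angular speed of ring below 0.05 rad/s); the robot touches nothing.
It fails at once if the glass is strained: more than 50 N between the lens and the ring or the cell (contact force between ring and lens above 50 N or contact force between lens and magnifier above 50 N).
It fails at once if the lens is let fall (faster than 0.4 m/s with no finger on it) (linear speed of lens above 0.4 m/s and contact force between the fingers and lens below 0.05 N).
It fails at once if the ink bottle, the stamp, the pen or the spectacles are moved by more than 25 mm (distance of any of ink_bottle, wood_stamp, ballpen_white, spectacles from where it was at the start of the episode above 0.025 m).
It also fails if it takes over 72 s, if anything falls off the work surface, if the arm or the gripper's body presses on something with over 40 N, if the wrist force passes 120 N, or if a joint passes its speed limit or range.

## Robot

A 6-joint arm with a two-finger parallel gripper is mounted at the origin on a cart in front of the work surface, level with it; the furniture and walls round the work are solid. World frame = base frame: x ahead of the robot, y to its left, z up, the work surface at z = 0. Lengths are in mm, angles in rad, forces in N, time in s.
With the tool pointing down it reaches from about 250 to 775 mm from the base axis. Payload 4 kg.
Tool frame: the origin (TCP) lies on the centre line of the jaws, within the pads' length; the fingertips stand 8 mm ahead of it and the grasp point (between the pads) lies 11 mm behind it; z points along the fingers, y is the line along which they close (so a half turn about z gives the same grasp; the last joint's range is limited). The gripper opens to 94 mm and grips with 3 to 60 N. Pads are 16 mm wide; open, the fingers measure 119 mm over their backs; the gripper's body (75 mm by 177 mm) begins 78 mm behind the grasp point.
Start: joints at [-0.103, 0.087, 1.371, -0, 1.684, -0.103], TCP at [550.018, -0.006, 213.506] pointing down, gripper open.
Joint ranges: [-3.1, 3.1], [-0.76, 2.03], [0.27, 2.55], [-1.08, 4.22], [0.17, 2.65], [-2.57, 2.57]. Speed limits (rad/s): [2.79, 2.79, 3.14, 3.14, 3.14, 3.14].

## Interface

Orientations are given as a rotation vector (axis times angle).
In Python, from rig import read_state, snapshot, calibration, finish_job, spot_in, pinpoint gives the robot as it stands. The module is installed in compiled form; this text tells all that it offers.
- The arm moves only by the shell command python3 -m creep 'ROWS'. ROWS is JSON, a list of rows, each an object with "rot": the turn, a rotation vector about the world's x, y, z in degrees, a list of three; "linear": the shift along the world's x, y, z in m, a list of three; "grip": the closure, from 0 (fully open) to 1 (shut). A call has 1 to 20 rows; each row is the pose to reach, as a shift and turn from the pose commanded when the call began; what a row does not reach only later rows make up. A row lasts 1/8 s, in which the tool goes at most 62.5 mm and 10.7 degrees, less where a joint would pass 70% of its speed; a pose out of reach is approached as far as the arm can. A call with a gripper value outside its range is refused whole. The fingers move at their own pace and stop on an object; the grip force is fixed at half the most. Time passes only in rows, so rows that repeat a pose let the fingers close. It gives the time, the measured TCP pose, the force, the opening and the grip force at its end, in the units of the state.
- read_state(): the state, without advancing time (a new reading comes with each control period).
- snapshot(name): name is "scene" or "side" or "wrist"; returns (picture, depth): 384x512x3 uint8, red, green, blue; 384x512 float32, mm along the optical axis (not along the pixel's ray), 0 where there is no reading.
- calibration(name): a dict with "camera_matrix" (3x3 intrinsics, pixels), "extrinsics" (4x4, takes a point from world to camera coordinates). Camera axes: x right, y down, z forward; pixel columns grow to the right and rows downward; lengths in mm; the calibration is good to about 2 mm. A picture is of the moment at which its call begins: read the wrist's pose just before it. calibration takes no time and is no camera call; for the wrist camera it gives the pose at the moment of the call.
- finish_job(): hands the job in; it is judged then, once.
Trained networks look in the newest picture that a camera, given by its name, has taken for a name from the list of things; names that differ only in an ending like _2 or _b are one class to them, and where a whole thing is asked for, a point or a joint stands for the part that bears it (a point fixed in the world has none). Each returns a list of dicts, best first, with "p" (0 to 1); they miss things now and then, are a little off and sometimes report something else, mostly with a low value. They report only what shows in the picture. A call takes as long as a camera call. They do not tell look-alikes from the thing itself.
- spot_in(target, camera): "box" ([left, top, right, bottom] in pixels, round what is visible of it).
- pinpoint(target, camera): "at" ([row, column] in pixels: a listed point, or the origin of a listed thing).
The state is a dict: "t": time; "joint_positions": joint angles; "joint_vel": joint speeds; "joint_torque": joint torques, N m; "tcp_pos": TCP position; "eef_rot": TCP orientation; "ft_force": force on the tool from outside, world axes, zero at the start; "moment": the same for the moment, N m; "finger_gap": finger opening in mm; "finger_force": force on a finger pad.
Only numpy, scipy, OpenCV 4.12 (cv2) and the standard library are available. Lean on these libraries where they do the work, as an engineer would, in place of code of your own. Each camera call takes 0.05 s, during which the arm holds its last target. There are 200 camera calls.

## Working session

There is one attempt and no reset: what is moved stays moved. The work goes in short steps, Python scripts to look and compute and a shell command to move; the robot and the scene stay as the last step left them, time stands still between calls to the robot, and variables do not carry over. Pictures are saved under pics/ and viewed, at most 10 in all, crops included, and the job is handed in when it is done.

```bash
mkdir -p pics; cat > h.py <<'E'
import numpy as np, cv2
from rig import *
def ray(cam,rc,cal=None):
    c=cal or calibration(cam);K=np.array(c["camera_matrix"]);T=np.array(c["extrinsics"])
    d=np.linalg.inv(K)@[rc[1],rc[0],1]
    R=T[:3,:3];return -R.T@T[:3,3],R.T@d
def onplane(cam,rc,z,cal=None):
    o,d=ray(cam,rc,cal);return o+d*(z-o[2])/d[2]
def world(cam,depth,cal=None):
    c=cal or calibration(cam);K=np.array(c["camera_matrix"]);T=np.array(c["extrinsics"])
    v,u=np.mgrid[:depth.shape[0],:depth.shape[1]]
    P=np.stack([u,v,np.ones_like(u)],-1)@np.linalg.inv(K).T*depth[...,None]
    return (P-T[:3,3])@T[:3,:3]
E
python3 - <<'E'
from h import *
ims=[]
for c in ["scene","wrist"]:
    p,d=snapshot(c);cv2.imwrite(f"pics/{c}0.png",p[...,::-1]);np.save(f"{c}0.npy",d)
    W=world(c,d)
    for n in ["magnifier","cell_mouth","cell_gap","lens","ring","ring_lever","ring_lug","ink_bottle","wood_stamp","ballpen_white","spectacles","crimson_wallet"]:
        for r in pinpoint(n,c)[:4]:
            a=r["at"];i,j=int(round(a[0])),int(round(a[1]))
            if r["p"]>.2: print(c,n,round(r["p"],2),np.round(a,1),W[i,j].round() if 0<=i<384 and 0<=j<512 else None)
print(read_state())
E
```

```text
scene magnifier 0.65 [203.7 225.3] [538.  15.  16.]
scene cell_mouth 0.87 [186.8 220.2] [567.  44.  45.]
scene cell_gap 0.88 [182.  231.5] [579.  10.  69.]
scene lens 0.51 [185.1 146.1] [505. 258.  23.]
scene ring 0.96 [277.7 313. ] [ 417. -292.    1.]
scene ring 0.84 [291.6 380.7] [ 449. -459.   -3.]
scene ring 0.67 [175.8 286.7] [ 703. -109.   26.]
scene ring 0.54 [226.8 306.5] [ 566. -221.   -2.]
scene ring_lever 0.92 [289.3 360.5] [ 428. -409.   11.]
scene ring_lever 0.84 [234.6 295.5] [ 527. -206.    0.]
scene ring_lever 0.66 [266.8 328. ] [ 455. -318.   13.]
scene ring_lever 0.47 [226.3 308.5] [ 572. -225.   -2.]
scene ring_lug 0.84 [233.4 302.8] [ 527. -225.   20.]
scene ring_lug 0.76 [270.  318.9] [ 433. -301.   20.]
scene ring_lug 0.65 [290.1 369.2] [ 431. -430.   15.]
scene ink_bottle 0.81 [177.2 286.4] [ 705. -106.   19.]
scene ink_bottle 0.44 [235.3 298.5] [ 520. -213.   12.]
scene wood_stamp 0.8 [165.6 237.7] [703.  53.   4.]
scene ballpen_white 0.74 [259.6 224.3] [370. -66.   9.]
scene ballpen_white 0.72 [232.  299.6] [ 526. -216.   20.]
scene ballpen_white 0.35 [240.7 
[... 770 characters left out ...]

{'t': 1.3, 'joint_positions': array([-1.03134109e-01,  8.72147303e-02,  1.37069191e+00,  4.66819799e-06,
        1.68362122e+00, -1.03113951e-01]), 'joint_vel': array([-0.00150489, -0.00151616,  0.00018892,  0.00125381,  0.00062782,
        0.00011082]), 'joint_torque': array([-2.42062433e-04, -3.40044308e+01, -3.02591944e+01,  7.16530206e-02,
        2.36830412e-02,  3.10677095e-06]), 'tcp_pos': array([ 5.50014650e+02, -2.32979951e-02,  2.13501928e+02]), 'eef_rot': array([2.22142978e+00, 2.22138617e+00, 6.98313826e-05]), 'ft_force': array([ 0.71338359, -1.13634013, -0.23389815]), 'moment': array([-0.01019512,  0.02785942, -0.04169731]), 'finger_force': 0.0, 'finger_gap': 94.31503076166713}
```

View pics/scene0.png

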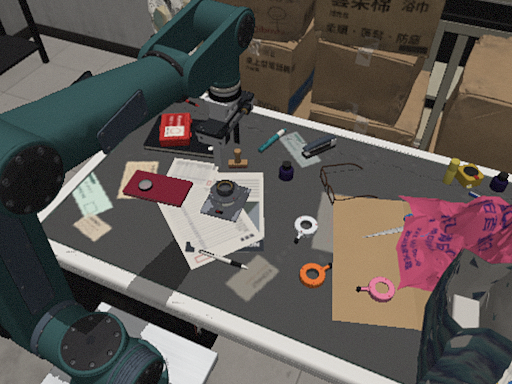

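View pics/wrist0.png

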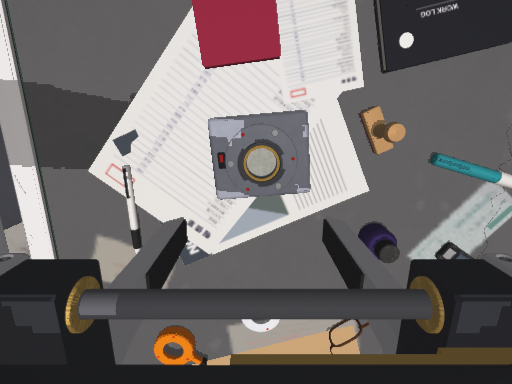

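The scene picture shows the aluminium ring at about (305,228), with orange and pink look-alikes beside it, and the lens on the wallet at (146,185). In the wrist picture the cell is at (261,163), with red flange dots at its gaps. Next I fit the cell and move over the lens.

```bash
python3 - <<'E'
from h import *
d=np.load("wrist0.npy");W=world("wrist",d);c=calibration("wrist")
T=np.array(c["extrinsics"]);print("cam",(-T[:3,:3].T@T[:3,3]).round(1),T[:3,:3].round(3).tolist(),np.array(c["camera_matrix"]).round(1).tolist())
def circ(m):
    P=W[m][:,:2];A=np.c_[2*P,np.ones(len(P))];s=np.linalg.lstsq(A,(P**2).sum(1),rcond=None)[0]
    return len(P),s[:2].round(2),np.sqrt(s[2]+s[:2]@s[:2]).round(2)
near=(np.hypot(W[...,0]-556,W[...,1]-15)<60)
z=W[...,2]
rim=near&(z>69)&(z<76);print("rim",circ(rim),np.median(z[rim]))
fl=near&(z>45)&(z<53);print("flange c",W[fl][:,:2].mean(0),np.median(z[fl]))
im=cv2.imread("pics/wrist0.png").astype(int)
red=(im[...,2]>110)&(im[...,1]<70)&(im[...,0]<80)
n,l,s,ce=cv2.connectedComponentsWithStats((red&near).astype(np.uint8))
for k in range(1,n): 
    print(s[k],ce[k].round(1),onplane("wrist",ce[k][::-1],50).round(1))
base=near&(z>10)&(z<17)
d0=np.load("scene0.npy");W0=world("scene",d0)
for (cc,ce) in (("lens",(505,258)),("ring",(555,-220))):
    m=(np.hypot(W0[...,0]-ce[0],W0[...,1]-ce[1])<60)&(W0[...,2]>(18 if cc=="lens" else 8))&(W0[...,2]<40)
    print(cc,m.sum(),W0[m].mean(0),W0[m].min(0),W0[m].max(0))
E
```

```text
cam [550.2  75.1 384.8] [[1.0, -0.001, -0.0], [-0.001, -0.966, 0.259], [-0.001, -0.259, -0.966]] [[278.3, 0.0, 254.4], [0.0, 278.3, 191.6], [0.0, 0.0, 1.0]]
rim (438, array([557.75,  24.26]), np.float64(23.21)) 71.43409503280486
flange c [557.51129356  27.84666911] 50.00296769775014
[241 133   4   3   7] [242.6 134.1] [536.1  55.6  50. ]
[219 155   4   7  22] [220.9 157.9] [509.6  27.5  50. ]
[291 157   4   3  10] [292.5 158.2] [596.  27.  50.]
[246 188   4   3   8] [247.4 188.8] [541.3 -11.   50. ]
lens 121 [504.46030253 262.11968469  22.52800922] [485.80489131 243.28783216  18.10930337] [526.31242834 284.222815    28.22816682]
ring 324 [ 548.53366314 -220.63601544   16.97603881] [ 496.08394719 -252.22431772    8.21557337] [ 588.42768822 -189.70073145   24.51396129]
```

```bash
python3 -m creep '[{"rot":[0,0,0],"linear":[-0.02,0.06,0],"grip":0},{"rot":[0,0,0],"linear":[-0.04,0.12,0],"grip":0},{"rot":[0,0,0],"linear":[-0.055,0.18,0],"grip":0.3},{"rot":[0,0,0],"linear":[-0.055,0.20,0],"grip":0.4},{"rot":[0,0,0],"linear":[-0.055,0.20,0],"grip":0.4},{"rot":[0,0,0],"linear":[-0.055,0.20,0],"grip":0.4}]'
python3 - <<'E'
from h import *
print(read_state()["tcp_pos"])
p,d=snapshot("wrist");cal=calibration("wrist");cv2.imwrite("pics/wrist1.png",p[...,::-1]);W=world("wrist",d,cal)
for n in ["lens","crimson_wallet"]:
  for r in pinpoint(n,"wrist")[:3]: print(n,r,onplane("wrist",r["at"],13,cal).round(1))
m=(np.hypot(W[...,0]-500,W[...,1]-255)<60)&(W[...,2]>19)&(W[...,2]<29)
P=W[m];print(len(P),P.mean(0),P.min(0),P.max(0))
(c,r)=cv2.minEnclosingCircle(P[:,:2].astype(np.float32));print(c,r)
E
```

```text
t: 2.05
tcp_pos: [495.2, 199.1, 213.4]
eef_rot: [2.222, 2.22, -0.001]
ft_force: [-0.4, 0.6, 0.4]
finger_gap: 58.4
finger_force: 0.0
[495.19581603 199.14806603 213.42812621]
crimson_wallet {'at': [151.1, 274.4], 'p': 0.92} [521.9 229.9  13. ]
841 [508.47942054 264.70628845  24.18961911] [488.54852743 243.97629644  20.70224236] [528.01602105 284.67123469  28.12647645]
(508.6315002441406, 264.39752197265625) 20.48839569091797
```

View pics/wrist1.png

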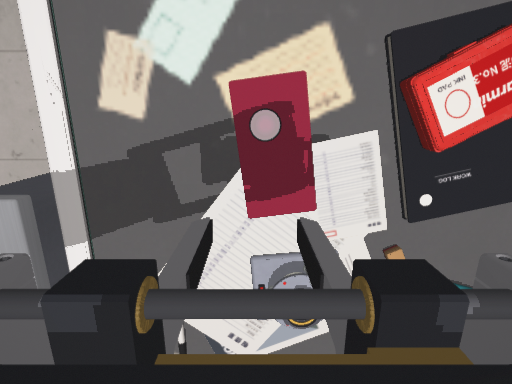

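The wrist view shows the lens on the wallet at pixel (265,125), which puts it at (508.6, 264.4). I'm descending and grasping its upper edge with the fingertips 6 mm above its underside.

```bash
python3 -m creep '[{"rot":[0,0,0],"linear":[0.0068,0.0322,-0.04],"grip":0.4},{"rot":[0,0,0],"linear":[0.0136,0.0644,-0.09],"grip":0.4},{"rot":[0,0,0],"linear":[0.0136,0.0644,-0.135],"grip":0.4},{"rot":[0,0,0],"linear":[0.0136,0.0644,-0.165],"grip":0.4},{"rot":[0,0,0],"linear":[0.0136,0.0644,-0.18],"grip":0.4},{"rot":[0,0,0],"linear":[0.0136,0.0644,-0.1863],"grip":0.4},{"rot":[0,0,0],"linear":[0.0136,0.0644,-0.1863],"grip":0.4},{"rot":[0,0,0],"linear":[0.0136,0.0644,-0.1863],"grip":0.4}]'
```

```text
t: 3.2
tcp_pos: [509.8, 264.7, 28.9]
eef_rot: [2.221, 2.22, 0.005]
ft_force: [-0.3, 0.4, 0.2]
finger_gap: 56.6
finger_force: 0.0
```

```bash
python3 -m creep '[{"rot":[0,0,0],"linear":[0,0,0],"grip":0.4},{"rot":[0,0,0],"linear":[0,0,0],"grip":0.4}]'; python3 - <<'E'
from h import *
print(read_state()["tcp_pos"])
p,d=snapshot("wrist");cal=calibration("wrist");W=world("wrist",d,cal);cv2.imwrite("pics/wrist2.png",p[...,::-1])
m=(np.hypot(W[...,0]-508,W[...,1]-264)<30)&(W[...,2]>19)&(W[...,2]<29)
P=W[m];print(len(P),P.min(0),P.max(0));print(cv2.minEnclosingCircle(P[:,:2].astype(np.float32)))
E
```

```text
t: 3.45
tcp_pos: [509.0, 264.6, 27.9]
eef_rot: [2.221, 2.221, 0.002]
ft_force: [1.0, 0.4, -0.3]
finger_gap: 56.4
finger_force: 0.0
[508.96544337 264.55469354  27.87647162]
2796 [479.22618133 244.55952795  19.00415327] [537.34924961 285.19570845  28.99216675]
((508.1737365722656, 264.63726806640625), 29.957042694091797)
```

View pics/wrist2.png

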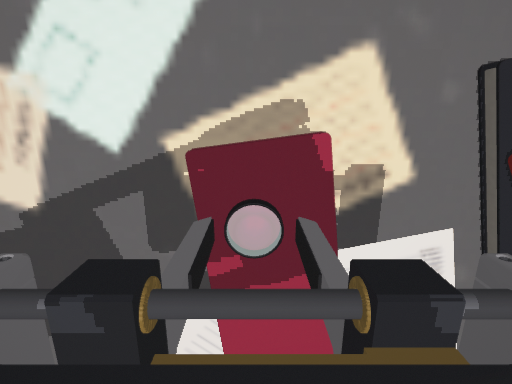

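The lens sits centred between the fingertips at (254,230). I'll close and lift it.

```bash
python3 -m creep '[{"rot":[0,0,0],"linear":[0,0,0],"grip":0.65},{"rot":[0,0,0],"linear":[0,0,0],"grip":0.75},{"rot":[0,0,0],"linear":[0,0,0],"grip":0.75},{"rot":[0,0,0],"linear":[0,0,0],"grip":0.75},{"rot":[0,0,0],"linear":[0,0,0],"grip":0.75}]'
```

```text
t: 4.12
tcp_pos: [508.6, 264.4, 27.2]
eef_rot: [2.221, 2.221, 0.0]
ft_force: [-0.0, 0.2, 0.3]
finger_gap: 39.4
finger_force: 30.0
```

```bash
python3 -m creep '[{"rot":[0,0,0],"linear":[0,0,0.02],"grip":0.75},{"rot":[0,0,0],"linear":[0,0,0.06],"grip":0.75},{"rot":[0,0,0],"linear":[0,-0.02,0.1],"grip":0.75},{"rot":[0,0,0],"linear":[0.01,-0.06,0.12],"grip":0.75},{"rot":[0,0,0],"linear":[0.02,-0.11,0.12],"grip":0.75},{"rot":[0,0,0],"linear":[0.03,-0.16,0.12],"grip":0.75},{"rot":[0,0,0],"linear":[0.04,-0.21,0.12],"grip":0.75},{"rot":[0,0,0],"linear":[0.0492,-0.26,0.12],"grip":0.75},{"rot":[0,0,0],"linear":[0.0492,-0.29,0.12],"grip":0.75},{"rot":[0,0,0],"linear":[0.0492,-0.3,0.12],"grip":0.75},{"rot":[0,0,0],"linear":[0.0492,-0.3,0.12],"grip":0.75},{"rot":[0,0,0],"linear":[0.0492,-0.3,0.12],"grip":0.75}]'
cat > look.py <<'E'
from h import *
import sys
s=read_state();t=s["tcp_pos"];print("tcp",t.round(2),s["eef_rot"].round(4),"F",s["ft_force"].round(1),s["t"],"gap",s["finger_gap"])
p,d=snapshot("wrist");cal=calibration("wrist");W=world("wrist",d,cal);cv2.imwrite(sys.argv[1],p[...,::-1])
def fit(m):
    P=W[m][:,:2];A=np.c_[2*P,np.ones(len(P))]
    for i in range(4):
        s=np.linalg.lstsq(A,(P**2).sum(1),rcond=None)[0]
        r=np.sqrt(s[2]+s[:2]@s[:2]);e=abs(np.hypot(*(P-s[:2]).T)-r);k=e<3;P,A=P[k],A[k]
    return len(P),s[:2].round(2),r.round(2)
z=W[...,2];R=np.hypot(W[...,0]-557.8,W[...,1]-24.1)
print("rim",fit((R<26)&(z>70)&(z<74)))
hsv=cv2.cvtColor(p,cv2.COLOR_RGB2HSV).astype(int)
red=((hsv[...,0]<10)|(hsv[...,0]>170))&(hsv[...,1]>120)&(hsv[...,2]>60)
n,l,st,ce=cv2.connectedComponentsWithStats((red&(R<50)).astype(np.uint8))
D=[]
for k in range(1,n):
    q=onplane("wrist",ce[k][::-1],50,cal)
    if 32<np.hypot(*(q[:2]-[557.8,24.1]))<43: D.append(q[:2]);print("dot",st[k][4],ce[k].round(1),q.round(1),np.degrees(np.arctan2(q[1]-24.1,q[0]-557.8)).round(1))
# lens in hand: band at height of lens bottom+10 and dome
zl=t[2]-14
m=(np.hypot(W[...,0]-t[0],W[...,1]-t[1])<26)&(z>zl+7.5)&(z<zl+15)&(abs(W[...,0]-t[0])<19)
P=W[m]
if len(P): print("lens",len(P),P.min(0).round(1),P.max(0).round(1),P.mean(0).round(1))
for r in pinpoint("lens","wrist")[:2]: print(r,onplane("wrist",r["at"],zl,cal).round(1))
E
python3 look.py pics/wrist3.png
```

```text
t: 5.62
tcp_pos: [557.8, -34.3, 147.2]
eef_rot: [-2.219, -2.223, -0.001]
ft_force: [-0.4, 0.3, -0.1]
finger_gap: 38.9
finger_force: 30.0
tcp [557.77 -34.3  147.19] [-2.2195e+00 -2.2229e+00 -7.0000e-04] F [-0.4  0.3 -0.1] 5.625 gap 38.89218742466384
rim (569, array([557.85,  24.05]), np.float64(22.72))
dot 16 [230.5 100.5] [535.8  55.5  50. ] 125.0
dot 18 [295.3 132.1] [596.4  27.1  50. ] 4.5
dot 14 [237.5 171.7] [541.2 -10.9  50. ] -115.3
lens 2606 [538.8 -54.4 140.7] [576.7 -13.4 147.7] [557.9 -32.6 144.2]
{'at': [225.6, 254.7], 'p': 0.55} [558.  -33.9 133.2]
```

View pics/wrist3.png

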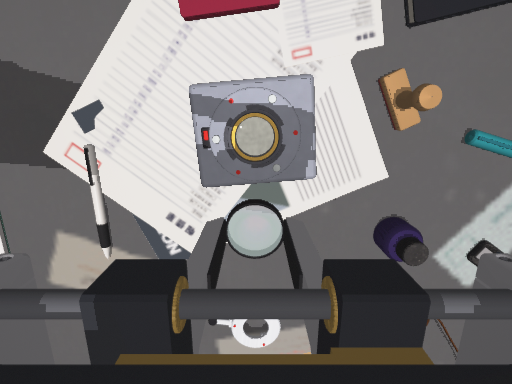

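The picture shows the lens held level at (255,230), the empty cell at (255,137) and the three red flange dots. The cell centre is (557.8, 24.0) with a yaw of 4.7°. Next I move just above the rim and lower.

```bash
python3 -m creep '[{"rot":[0,0,0],"linear":[0,0.03,0],"grip":0.75},{"rot":[0,0,0],"linear":[0,0.0592,-0.02],"grip":0.75},{"rot":[0,0,0],"linear":[0,0.0592,-0.045],"grip":0.75},{"rot":[0,0,0],"linear":[0,0.0592,-0.055],"grip":0.75},{"rot":[0,0,0],"linear":[0,0.0592,-0.058],"grip":0.75},{"rot":[0,0,0],"linear":[0,0.0592,-0.058],"grip":0.75},{"rot":[0,0,0],"linear":[0,0.0592,-0.058],"grip":0.75},{"rot":[0,0,0],"linear":[0,0.0592,-0.0595],"grip":0.75},{"rot":[0,0,0],"linear":[0,0.0592,-0.061],"grip":0.75},{"rot":[0,0,0],"linear":[0,0.0592,-0.0625],"grip":0.75},{"rot":[0,0,0],"linear":[0,0.0592,-0.063],"grip":0.75},{"rot":[0,0,0],"linear":[0,0.0592,-0.063],"grip":0.75}]'; python3 look.py pics/wrist4.png
```

```text
t: 7.22
tcp_pos: [557.8, 23.6, 84.1]
eef_rot: [-2.221, -2.221, 0.0]
ft_force: [0.3, 0.5, -0.9]
finger_gap: 39.3
finger_force: 30.0
tcp [557.76  23.62  84.11] [-2.2213e+00 -2.2214e+00  1.0000e-04] F [ 0.3  0.5 -0.9] 7.225 gap 39.25857933614653
rim (454, array([557.75,  23.45]), np.float64(22.94))
dot 25 [225.  176.6] [535.7  55.3  50. ] 125.2
dot 22 [303.7 212.4] [596.3  26.8  50. ] 4.0
dot 20 [234.1 256.7] [541.2 -11.3  50. ] -115.0
lens 2613 [538.9   2.7  77.7] [576.7  44.3  84.6] [557.9  25.2  81.1]
{'at': [223.7, 254.5], 'p': 0.6} [557.9  25.4  70.1]
```

```bash
for i in 1; do python3 -m creep '[{"rot":[0,0,0],"linear":[0,0,-0.0005],"grip":0.75},{"rot":[0,0,0],"linear":[0,0,-0.001],"grip":0.75},{"rot":[0,0,0],"linear":[0,0,-0.001],"grip":0.75}]'; done; python3 -m creep '[{"rot":[0,0,0],"linear":[0,0,-0.0005],"grip":0.75},{"rot":[0,0,0],"linear":[0,0,-0.0008],"grip":0.75},{"rot":[0,0,0],"linear":[0,0,-0.0008],"grip":0.75}]'
```

```text
t: 7.7
tcp_pos: [557.8, 23.6, 83.1]
eef_rot: [-2.221, -2.221, 0.0]
ft_force: [0.6, 0.8, -0.0]
finger_gap: 39.2
finger_force: 30.0
t: 8.07
tcp_pos: [557.8, 23.6, 82.3]
eef_rot: [-2.221, -2.221, -0.0]
ft_force: [-0.7, -0.6, -1.2]
finger_gap: 39.4
finger_force: 30.0
```

```bash
for i in 1; do python3 -m creep '[{"rot":[0,0,0],"linear":[0,0,-0.0004],"grip":0.75},{"rot":[0,0,0],"linear":[0,0,-0.0006],"grip":0.75},{"rot":[0,0,0],"linear":[0,0,-0.0006],"grip":0.75}]'; done; python3 -m creep '[{"rot":[0,0,0],"linear":[0,0,-0.0004],"grip":0.75},{"rot":[0,0,0],"linear":[0,0,-0.0005],"grip":0.75},{"rot":[0,0,0],"linear":[0,0,-0.0005],"grip":0.75}]'
```

```text
t: 8.45
tcp_pos: [557.9, 23.6, 82.1]
eef_rot: [2.221, 2.221, 0.0]
ft_force: [-0.5, -0.2, 1.4]
finger_gap: 39.2
finger_force: 30.0
t: 8.82
tcp_pos: [557.9, 23.6, 81.7]
eef_rot: [2.221, 2.221, 0.0]
ft_force: [-2.1, -0.7, 4.6]
finger_gap: 39.4
finger_force: 30.0
```

Contact registers with the lens underside about 4 mm below the rim, as expected. I'll release, rise straight up and check.

```bash
python3 -m creep '[{"rot":[0,0,0],"linear":[0,0,0],"grip":0.5},{"rot":[0,0,0],"linear":[0,0,0],"grip":0.45},{"rot":[0,0,0],"linear":[0,0,0],"grip":0.4},{"rot":[0,0,0],"linear":[0,0,0.005],"grip":0.4},{"rot":[0,0,0],"linear":[0,0,0.03],"grip":0.4},{"rot":[0,0,0],"linear":[0,0,0.07],"grip":0.3},{"rot":[0,0,0],"linear":[0,-0.03,0.1],"grip":0.2},{"rot":[0,0,0],"linear":[0,-0.06,0.12],"grip":0.1},{"rot":[0,0,0],"linear":[0,-0.06,0.12],"grip":0.1},{"rot":[0,0,0],"linear":[0,-0.06,0.12],"grip":0.1}]'; python3 - <<'E'
from h import *
p,d=snapshot("wrist");cal=calibration("wrist");W=world("wrist",d,cal);t=read_state()["tcp_pos"];z=W[...,2]
cv2.imwrite("pics/wrist5.png",p[...,::-1])
m=(np.hypot(W[...,0]-557.8,W[...,1]-24)<21)&(z>72);P=W[m]
print(t,len(P),P.mean(0),P.min(0),P.max(0))
edge=m&(np.hypot(W[...,0]-557.8,W[...,1]-24)>16.8)&(np.hypot(W[...,0]-557.8,W[...,1]-24)<19.5)
Q=W[edge];print(len(Q),np.median(Q[:,2]),np.linalg.lstsq(np.c_[Q[:,:2]-[557.8,24],np.ones(len(Q))],Q[:,2],rcond=None)[0])
for r in pinpoint("ring","wrist")[:3]+spot_in("ring","wrist")[:3]: print(r)
# ring rough
m=(np.hypot(W[...,0]-555,W[...,1]+220)<70)&(z>12)&(z<24);P=W[m];print("ring",len(P),P.min(0) if len(P) else 0,P.max(0) if len(P) else 0)
E
```

```text
t: 10.07
tcp_pos: [557.5, -35.9, 200.6]
eef_rot: [-2.221, -2.221, 0.0]
ft_force: [0.2, 0.4, -0.2]
finger_gap: 84.5
finger_force: 0.0
[557.28210325 -35.57378004 200.14593216] 2046 [557.71217348  30.2765299  192.13707777] [537.92390058   3.93298093  72.24339753] [578.74827588  44.54534864 371.54455413]
293 77.2478978019868 [-3.70152039e-03  5.64570610e-03  7.72246975e+01]
{'at': [292.1, 257.2], 'p': 0.84}
{'at': [214.6, 370.6], 'p': 0.66}
{'at': [333.6, 166.7], 'p': 0.57}
{'box': [144.2, 320.7, 202.3, 354.7], 'p': 0.68}
{'box': [235.3, 273.4, 275.3, 288.7], 'p': 0.57}
{'box': [199.7, 75.2, 307.6, 176.9], 'p': 0.38}
ring 269 [ 532.68842973 -203.20589575   12.01847463] [ 585.64327255 -187.48635202   20.49218145]
```

View pics/wrist5.png

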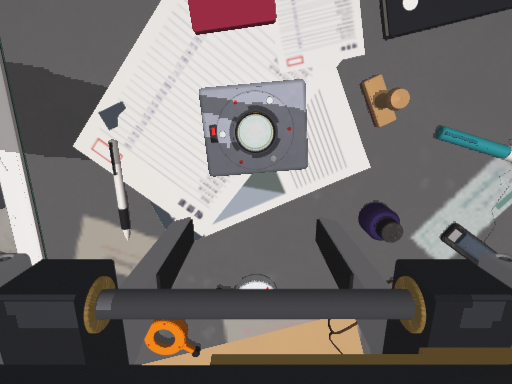

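The lens is seated level in the cell at (255,132); its edge top is at z≈77.2 and the tilt is under 0.01. Next I go over to view the aluminium ring.

```bash
python3 -m creep '[{"rot":[0,0,0],"linear":[0,-0.05,0],"grip":0.1},{"rot":[0,0,0],"linear":[0,-0.11,0],"grip":0.1},{"rot":[0,0,0],"linear":[0,-0.16,0],"grip":0.1},{"rot":[0,0,0],"linear":[0,-0.2,0],"grip":0.1},{"rot":[0,0,0],"linear":[0,-0.204,0],"grip":0.1},{"rot":[0,0,0],"linear":[0,-0.204,0],"grip":0.1},{"rot":[0,0,0],"linear":[0,-0.204,0],"grip":0.1}]'; cat > ring.py <<'E'
from h import *
import sys
p,d=snapshot("wrist");cal=calibration("wrist");W=world("wrist",d,cal);s=read_state();print(s["tcp_pos"],s["t"]);z=W[...,2]
cv2.imwrite(sys.argv[1],p[...,::-1])
g=np.array([float(sys.argv[2]),float(sys.argv[3])]);zt=float(sys.argv[4])
for i in range(4):
    m=(np.hypot(*(W[...,:2]-g).transpose(2,0,1))<34)&(abs(z-zt)<3);P=W[m]
    (c,r)=cv2.minEnclosingCircle(P[:,:2].astype(np.float32))
    g=np.median([g,c],0) if len(P)<50 else np.array(c)
print("ring",g,r,len(P),np.median(P[:,2]))
Rr=np.hypot(*(W[...,:2]-g).transpose(2,0,1))
hsv=cv2.cvtColor(p,cv2.COLOR_RGB2HSV).astype(int)
red=((hsv[...,0]<10)|(hsv[...,0]>170))&(hsv[...,1]>110)&(hsv[...,2]>60)&(Rr<36)
n,l,st,ce=cv2.connectedComponentsWithStats(red.astype(np.uint8))
for k in range(1,n):
    q=onplane("wrist",ce[k][::-1],zt,cal)[:2]-g;print("dot",st[k][4],ce[k].round(1),np.hypot(*q).round(1),np.degrees(np.arctan2(q[1],q[0])).round(1))
for n in ["ring","ring_lever","ring_lug"]:
    for r in pinpoint(n,"wrist")[:3]:
        q=onplane("wrist",r["at"],zt-19+{"ring":0,"ring_lever":10.5,"ring_lug":2.5}[n],cal)[:2];print(n,r,q.round(1),np.degrees(np.arctan2(*(q-g)[::-1])).round(1))
E
python3 ring.py pics/wrist6.png 557 -220 19
```

```text
t: 11.1
tcp_pos: [558.0, -238.7, 201.2]
eef_rot: [-2.219, -2.223, -0.001]
ft_force: [0.2, 0.8, -0.7]
finger_gap: 84.6
finger_force: 0.0
[ 558.11102175 -238.7755039   201.41274382] 11.15
ring [ 557.62573242 -219.5112915 ] 33.32111740112305 1400 19.29317167002369
dot 4 [268.5 145.5] 27.9 49.4
dot 3 [234.3 160.3] 25.3 174.6
dot 3 [263.3 182.3] 29.1 -65.4
dot 30 [226.5 354. ] 304.2 -98.1
dot 16 [250.5 354. ] 301.2 -91.0
dot 2 [261.5 354. ] 301.4 -87.7
dot 1 [271. 354.] 302.3 -84.9
dot 45 [297. 354.] 308.5 -77.4
dot 7 [325. 354.] 320.8 -69.8
dot 1 [331. 354.] 324.1 -68.2
dot 1 [333. 354.] 325.3 -67.7
dot 36 [352.5 354. ] 337.9 -62.9
dot 1 [209. 365.] 330.3 -102.4
ring {'at': [308.3, 185.2], 'p': 0.89} [ 450.2 -452.4] -114.8
ring {'at': [160.6, 255.4], 'p': 0.67} [ 559.4 -220.3] -24.9
ring {'at': [208.4, 153.5], 'p': 0.64} [ 415.9 -288.2] -154.1
ring_lever {'at': [156.5, 217.5], 'p': 0.84} [ 509.9 -213.4] 172.7
ring_lever {'at': [228.9, 181.3], 'p': 0.66} [ 456.  -314.8] -136.8
ring_lug {'at': [158.3, 236.3], 'p': 0.71} [ 533.9 -216.9] 173.7
ring_lug {'at': [220.2, 170.7], 'p': 0.68} [ 439.6 -305. ] -144.1
```

View pics/wrist6.png

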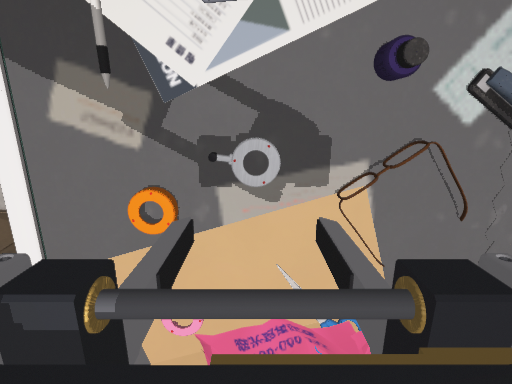

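The aluminium ring shows at (256,161) with its lever to the left at (213,157). Its centre is about (559.4, -220.4) and its yaw about 173°. I turn the tool 83° so the fingers close across the lever, then come down over the ring and recheck.

```bash
python3 -m creep '[{"rot":[0,0,10],"linear":[0.0016,0.01,0],"grip":0.05},{"rot":[0,0,20],"linear":[0.0016,0.02,-0.02],"grip":0.0},{"rot":[0,0,30],"linear":[0.0016,0.02,-0.04],"grip":0},{"rot":[0,0,40],"linear":[0.0016,0.02,-0.06],"grip":0},{"rot":[0,0,50],"linear":[0.0016,0.02,-0.075],"grip":0},{"rot":[0,0,60],"linear":[0.0016,0.02,-0.085],"grip":0},{"rot":[0,0,70],"linear":[0.0016,0.02,-0.09],"grip":0},{"rot":[0,0,80],"linear":[0.0016,0.02,-0.09],"grip":0},{"rot":[0,0,83],"linear":[0.0016,0.02,-0.09],"grip":0},{"rot":[0,0,83],"linear":[0.0016,0.02,-0.09],"grip":0},{"rot":[0,0,83],"linear":[0.0016,0.02,-0.09],"grip":0}]'; python3 ring.py pics/wrist7.png 559.4 -220.4 19
```

```text
t: 12.68
tcp_pos: [559.5, -220.2, 111.4]
eef_rot: [0.192, 3.135, 0.0]
ft_force: [1.2, 1.1, -0.5]
finger_gap: 94.5
finger_force: 0.0
[ 559.50235019 -220.21901833  111.44932147] 12.725
ring [ 558.17114258 -219.25401306] 32.99720001220703 2296 19.043014383260807
dot 7 [254.4 168.7] 25.7 175.0
dot 7 [230.7 209. ] 28.8 -65.7
dot 6 [277.8 208.8] 26.9 49.4
ring {'at': [56.3, 161.8], 'p': 0.97} [ 420.2 -289.9] -152.9
ring {'at': [108.0, 0.8], 'p': 0.83} [ 446.2 -455. ] -115.4
ring {'at': [188.3, 255.3], 'p': 0.82} [ 556.7 -219.1] 174.1
ring_lever {'at': [146.8, 254.4], 'p': 0.95} [ 512.7 -214.6] 174.1
ring_lever {'at': [82.7, 23.9], 'p': 0.67} [ 428.8 -417. ] -123.2
ring_lever {'at': [102.7, 137.4], 'p': 0.59} [ 458.7 -317.9] -135.2
ring_lug {'at': [146.3, 254.0], 'p': 0.72} [ 513. -215.] 174.7
ring_lug {'at': [83.7, 151.8], 'p': 0.64} [ 442.9 -303.6] -143.8
ring_lug {'at': [164.4, 256.2], 'p': 0.63} [ 531.3 -215.1] 171.1
```

View pics/wrist7.png

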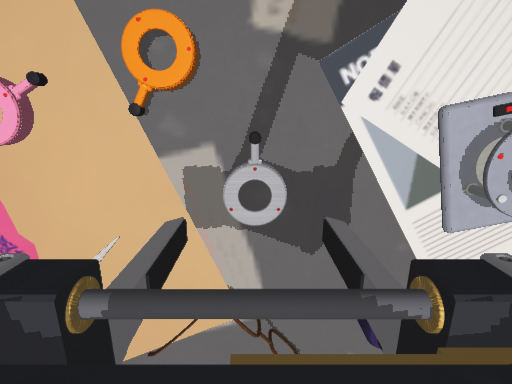

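The ring is centred in the jaws at (255,193), with its lever pointing up in the image at (255,140). It is at (559.4, -220.4) with yaw 172.9°. I descend and grip.

```bash
python3 -m creep '[{"rot":[0,0,0],"linear":[0,0,-0.04],"grip":0},{"rot":[0,0,0],"linear":[0,0,-0.075],"grip":0},{"rot":[0,0,0],"linear":[0,0,-0.092],"grip":0},{"rot":[0,0,0],"linear":[0,0,-0.0985],"grip":0},{"rot":[0,0,0],"linear":[0,0,-0.0993],"grip":0.1},{"rot":[0,0,0],"linear":[0,0,-0.0993],"grip":0.2},{"rot":[0,0,0],"linear":[0,0,-0.0993],"grip":0.3},{"rot":[0,0,0],"linear":[0,0,-0.0993],"grip":0.45},{"rot":[0,0,0],"linear":[0,0,-0.0993],"grip":0.5},{"rot":[0,0,0],"linear":[0,0,-0.0993],"grip":0.5},{"rot":[0,0,0],"linear":[0,0,-0.0993],"grip":0.5}]'
```

```text
t: 14.25
tcp_pos: [560.0, -220.6, 13.0]
eef_rot: [0.192, 3.134, -0.001]
ft_force: [-0.1, 0.4, 5.5]
finger_gap: 62.8
finger_force: 30.0
```

```bash
python3 -m creep '[{"rot":[0,0,0],"linear":[0,0,0.015],"grip":0.5},{"rot":[0,0,0],"linear":[0,0,0.05],"grip":0.5},{"rot":[0,0,0],"linear":[0,0.01,0.09],"grip":0.5},{"rot":[0,0,-8],"linear":[0.006,0.05,0.115],"grip":0.5},{"rot":[0,0,-16],"linear":[0.012,0.09,0.123],"grip":0.5},{"rot":[0,0,-24],"linear":[0.02,0.13,0.123],"grip":0.5},{"rot":[0,0,-32],"linear":[0.028,0.16,0.123],"grip":0.5},{"rot":[0,0,-40],"linear":[0.0356,0.18,0.123],"grip":0.5},{"rot":[0,0,-46],"linear":[0.0356,0.19,0.123],"grip":0.5},{"rot":[0,0,-48.2],"linear":[0.0356,0.1924,0.123],"grip":0.5},{"rot":[0,0,-48.2],"linear":[0.0356,0.1924,0.123],"grip":0.5},{"rot":[0,0,-48.2],"linear":[0.0356,0.1924,0.123],"grip":0.5},{"rot":[0,0,-48.2],"linear":[0.0356,0.1924,0.123],"grip":0.5}]'
cat > both.py <<'E'
from h import *
import sys
s=read_state();t=s["tcp_pos"];print("tcp",t.round(2),s["eef_rot"].round(4),s["t"])
p,d=snapshot("wrist");cal=calibration("wrist");W=world("wrist",d,cal);z=W[...,2];cv2.imwrite(sys.argv[1],p[...,::-1])
h=float(sys.argv[2]) # ring underside below tcp
hsv=cv2.cvtColor(p,cv2.COLOR_RGB2HSV).astype(int)
red=((hsv[...,0]<10)|(hsv[...,0]>170))&(hsv[...,1]>100)&(hsv[...,2]>50)
n,l,st,ce=cv2.connectedComponentsWithStats(red.astype(np.uint8))
def rep(name,zt,g,r0,r1):
    Q=[]
    for k in range(1,n):
        q=onplane("wrist",ce[k][::-1],zt,cal)[:2]
        if r0<np.hypot(*(q-g))<r1: Q.append(q);print(name,st[k][4],ce[k].round(1),q.round(2))
    if len(Q)==3:
        c=np.mean(Q,0);a=np.degrees(np.arctan2(*(np.array(Q)-c).T[::-1]))
        print(name,"centre",c.round(2),"r",np.hypot(*(np.array(Q)-c).T).round(2),"ang",a.round(1))
rep("ringdot",t[2]-h+19,t[:2],20,36)
rep("celldot",50,np.array([557.8,24.1]),33,43)
m=(np.hypot(W[...,0]-t[0],W[...,1]-t[1])<33)&(abs(z-(t[2]-h+19))<4)
P=W[m];co=np.linalg.lstsq(np.c_[P[:,:2]-t[:2],np.ones(len(P))],P[:,2],rcond=None)[0];print("ring plane",len(P),co.round(4),"top below tcp",(t[2]-np.median(P[:,2])).round(2))
E
python3 both.py pics/wrist8.png 12.5
```

```text
t: 15.88
tcp_pos: [594.9, -28.3, 134.9]
eef_rot: [-1.456, -2.784, 0.0]
ft_force: [0.0, 0.3, -1.6]
finger_gap: 62.7
finger_force: 30.0
tcp [594.91 -28.33 134.94] [-1.4556e+00 -2.7839e+00  1.0000e-04] 15.875
ringdot 20 [254.8 196.2] [579.17  -5.28]
ringdot 19 [218.2 256.2] [582.73 -52.39]
ringdot 18 [290.1 256.3] [621.45 -25.64]
ringdot centre [594.45 -27.77] r [27.19 27.27 27.08] ang [ 124.2 -115.5    4.5]
celldot 22 [253.7  84. ] [535.94  55.63]
celldot 20 [217.2 151.2] [541.29 -11.08]
celldot 18 [289.9 151.2] [596.19  27.01]
celldot centre [557.81  23.85] r [38.57 38.64 38.51] ang [ 124.5 -115.3    4.7]
ring plane 5316 [ 9.000000e-04 -3.200000e-03  1.409572e+02] top below tcp -6.06
```

View pics/wrist8.png

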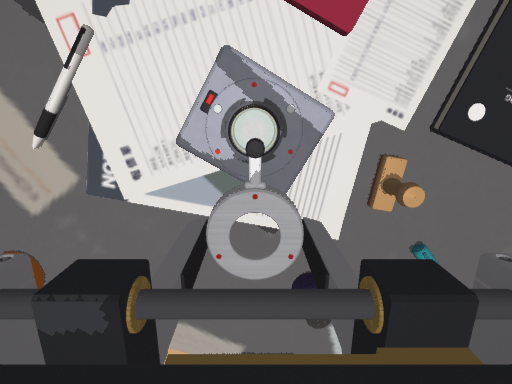

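The ring is gripped level at (255,235), its lever pointing at the cell at (253,130), and its dots line up with the flange dots to within 0.3°. The ring centre is offset from the TCP by (-0.35, +0.4) mm. I move over the cell and recheck.

```bash
python3 -m creep '[{"rot":[0,0,0],"linear":[-0.012,0.017,0],"grip":0.5},{"rot":[0,0,0],"linear":[-0.028,0.04,0],"grip":0.5},{"rot":[0,0,0],"linear":[-0.03685,0.0515,-0.01],"grip":0.5},{"rot":[0,0,0],"linear":[-0.03685,0.0515,-0.03],"grip":0.5},{"rot":[0,0,0],"linear":[-0.03685,0.0515,-0.04],"grip":0.5},{"rot":[0,0,0],"linear":[-0.03685,0.0515,-0.04],"grip":0.5},{"rot":[0,0,0],"linear":[-0.03685,0.0515,-0.04],"grip":0.5},{"rot":[0,0,0],"linear":[-0.03685,0.0515,-0.04],"grip":0.5}]'; python3 both.py pics/wrist9.png 12.94; python3 - <<'E'
from h import *
p,d=snapshot("side");cv2.imwrite("pics/side9.png",p[...,::-1])
E
```

```text
t: 16.92
tcp_pos: [558.8, 23.3, 95.9]
eef_rot: [1.455, 2.782, 0.001]
ft_force: [-0.5, 0.6, -1.9]
finger_gap: 62.9
finger_force: 30.0
tcp [558.83  23.31  95.87] [1.4552e+00 2.7825e+00 1.2000e-03] 16.925
ringdot 20 [254.8 196.2] [543.03  46.27]
ringdot 19 [218.2 256.2] [546.59  -0.94]
ringdot 19 [290.2 256.2] [585.38  25.92]
ringdot centre [558.33  23.75] r [27.23 27.34 27.14] ang [ 124.2 -115.4    4.6]
ring plane 5337 [ 3.200000e-03 -4.000000e-03  1.017714e+02] top below tcp -5.96
```

```bash
python3 -m creep '[{"rot":[0,0,0],"linear":[0.0001,0,-0.004],"grip":0.5},{"rot":[0,0,0],"linear":[0.0001,0,-0.008],"grip":0.5},{"rot":[0,0,0],"linear":[0.0001,0,-0.009],"grip":0.5},{"rot":[0,0,0],"linear":[0.0001,0,-0.009],"grip":0.5},{"rot":[0,0,0],"linear":[0.0001,0,-0.010],"grip":0.5},{"rot":[0,0,0],"linear":[0.0001,0,-0.011],"grip":0.5},{"rot":[0,0,0],"linear":[0.0001,0,-0.012],"grip":0.5},{"rot":[0,0,0],"linear":[0.0001,0,-0.012],"grip":0.5},{"rot":[0,0,0],"linear":[0.0001,0,-0.012],"grip":0.5}]'
```

```text
t: 18.15
tcp_pos: [558.3, 23.5, 83.0]
eef_rot: [1.455, 2.784, 0.0]
ft_force: [-0.8, -0.0, -0.9]
finger_gap: 62.9
finger_force: 30.0
```

```bash
python3 -m creep '[{"rot":[0,0,0],"linear":[0,0,-0.001],"grip":0.5},{"rot":[0,0,0],"linear":[0,0,-0.002],"grip":0.5},{"rot":[0,0,0],"linear":[0,0,-0.003],"grip":0.5},{"rot":[0,0,0],"linear":[0,0,-0.004],"grip":0.5},{"rot":[0,0,0],"linear":[0,0,-0.005],"grip":0.5},{"rot":[0,0,0],"linear":[0,0,-0.006],"grip":0.5},{"rot":[0,0,0],"linear":[0,0,-0.0065],"grip":0.5},{"rot":[0,0,0],"linear":[0,0,-0.0065],"grip":0.5},{"rot":[0,0,0],"linear":[0,0,-0.0065],"grip":0.5}]'
```

```text
t: 19.27
tcp_pos: [558.3, 23.5, 76.5]
eef_rot: [1.455, 2.784, 0.0]
ft_force: [0.5, 0.2, -1.5]
finger_gap: 63.1
finger_force: 30.0
```

```bash
python3 -m creep '[{"rot":[0,0,0],"linear":[0,0,-0.0005],"grip":0.5},{"rot":[0,0,0],"linear":[0,0,-0.001],"grip":0.5},{"rot":[0,0,0],"linear":[0,0,-0.0013],"grip":0.5},{"rot":[0,0,0],"linear":[0,0,-0.0013],"grip":0.5},{"rot":[0,0,0],"linear":[0,0,-0.0013],"grip":0.5}]';python3 -m creep '[{"rot":[0,0,0],"linear":[0,0,-0.0004],"grip":0.5},{"rot":[0,0,0],"linear":[0,0,-0.0006],"grip":0.5},{"rot":[0,0,0],"linear":[0,0,-0.0006],"grip":0.5}]'
```

```text
t: 19.9
tcp_pos: [558.3, 23.5, 75.3]
eef_rot: [1.455, 2.784, 0.0]
ft_force: [-0.6, -0.1, -1.0]
finger_gap: 63.3
finger_force: 30.0
t: 20.27
tcp_pos: [558.3, 23.5, 75.0]
eef_rot: [1.455, 2.784, 0.0]
ft_force: [-2.3, -0.2, 2.0]
finger_gap: 63.6
finger_force: 30.0
```

The lip touches the lens with the ring's underside 9.9 mm below the rim, so the lugs are down in the gaps. I start screwing clockwise and watch the moment.

```bash
cat > st.py <<'E'
from rig import *
s=read_state();import numpy as np
from scipy.spatial.transform import Rotation as R
y=R.from_rotvec(s["eef_rot"]).as_matrix()[:,1];a=np.degrees(np.arctan2(y[1],y[0]))
print(s["tcp_pos"].round(2),"yaw",a.round(2),"F",s["ft_force"].round(2),"M",s["moment"].round(3),s["finger_gap"],s["t"])
E
python3 st.py;python3 -m creep '[{"rot":[0,0,-5],"linear":[-0.00004,-0.00003,0.0003],"grip":0.5},{"rot":[0,0,-10],"linear":[-0.00008,-0.00006,0.0003],"grip":0.5},{"rot":[0,0,-15],"linear":[-0.00012,-0.00009,0.0003],"grip":0.5},{"rot":[0,0,-20],"linear":[-0.00017,-0.00012,0.0003],"grip":0.5},{"rot":[0,0,-20],"linear":[-0.00017,-0.00012,0.0003],"grip":0.5}]'; python3 st.py
```

```text
[558.31  23.49  75.01] yaw 34.8 F [-2.35 -0.2   2.02] M [-0.033  0.309 -0.   ] 63.61613771034712 20.275
t: 20.9
tcp_pos: [558.7, 23.3, 75.2]
eef_rot: [1.915, 2.489, 0.001]
ft_force: [0.3, -0.5, 0.7]
finger_gap: 63.2
finger_force: 30.0
[558.65  23.32  75.18] yaw 14.85 F [ 0.3  -0.5   0.69] M [-0.019 -0.085 -0.01 ] 63.15734136121995 20.9
```

```bash
python3 -m creep '[{"rot":[0,0,-4],"linear":[0,0,0],"grip":0.5},{"rot":[0,0,-8],"linear":[-0.00008,-0.00004,0],"grip":0.5},{"rot":[0,0,-8],"linear":[-0.00008,-0.00004,0],"grip":0.5}]'; python3 st.py; python3 -m creep '[{"rot":[0,0,-3],"linear":[0,0,0],"grip":0.5},{"rot":[0,0,-6],"linear":[-0.00006,0,-0.0002],"grip":0.5},{"rot":[0,0,-6],"linear":[-0.00006,0,-0.0002],"grip":0.5}]'; python3 st.py
```

```text
t: 21.28
tcp_pos: [558.4, 23.3, 75.1]
eef_rot: [2.083, 2.351, 0.001]
ft_force: [-0.1, -0.3, 1.1]
finger_gap: 63.1
finger_force: 30.0
[558.42  23.32  75.13] yaw 6.91 F [-0.1  -0.27  1.13] M [-0.019 -0.083 -0.099] 63.09637386638829 21.275
t: 21.65
tcp_pos: [558.3, 23.3, 75.0]
eef_rot: [2.203, 2.239, 0.001]
ft_force: [1.0, -0.6, 0.9]
finger_gap: 62.8
finger_force: 30.0
[558.29  23.3   75.05] yaw 0.92 F [ 0.97 -0.6   0.91] M [-0.06   0.025 -0.052] 62.793992951662865 21.65
```

```bash
python3 -m creep '[{"rot":[0,0,-2],"linear":[0,0,-0.0001],"grip":0.5},{"rot":[0,0,-4],"linear":[-0.00004,0,-0.0002],"grip":0.5}]'; python3 st.py; python3 -m creep '[{"rot":[0,0,-2],"linear":[0,0,-0.0001],"grip":0.5},{"rot":[0,0,-4],"linear":[-0.00004,0,-0.0002],"grip":0.5}]'; python3 st.py; python3 both.py pics/w10.png 12.94
```

```text
t: 21.9
tcp_pos: [558.2, 23.3, 74.8]
eef_rot: [2.284, 2.156, 0.001]
ft_force: [0.2, 0.6, 3.3]
finger_gap: 62.6
finger_force: 30.0
[558.2   23.3   74.84] yaw -3.28 F [0.17 0.64 3.34] M [-0.02   0.04   0.017] 62.569852144386154 21.9
t: 22.15
tcp_pos: [558.2, 23.3, 74.7]
eef_rot: [2.358, 2.075, 0.001]
ft_force: [0.3, -0.2, 5.1]
finger_gap: 62.8
finger_force: 30.0
[558.18  23.3   74.72] yaw -7.32 F [ 0.33 -0.23  5.06] M [-0.028  0.05   0.086] 62.8351491779762 22.15
tcp [558.18  23.3   74.72] [2.3582e+00 2.0747e+00 1.0000e-03] 22.15
ringdot 22 [254.5 196.3] [561.88  50.9 ]
ringdot 19 [218.2 256.2] [532.99  13.49]
ringdot 19 [290.2 256.2] [579.8    7.39]
ringdot centre [558.22  23.92] r [27.22 27.31 27.19] ang [  82.3 -157.5  -37.5]
celldot 30 [217.9 183.2] [535.79  55.31]
celldot 27 [304.5 210.1] [596.22  26.76]
celldot 19 [218.2 256.2] [526.49  -2.22]
celldot 19 [290.2 256.2] [582.02  -9.46]
ring plane 7087 [-7.00000e-04 -2.20000e-03  8.04057e+01] top below tcp -5.89
```

```bash
python3 -m creep '[{"rot":[0,0,-2],"linear":[0,0,0],"grip":0.5},{"rot":[0,0,-3],"linear":[0,0,0],"grip":0.5}]'; python3 st.py; python3 -m creep '[{"rot":[0,0,-2],"linear":[0,0,-0.0001],"grip":0.5},{"rot":[0,0,-3],"linear":[0,0,-0.0001],"grip":0.5}]'; python3 st.py;  python3 -m creep '[{"rot":[0,0,-2],"linear":[0,0,-0.0001],"grip":0.5},{"rot":[0,0,-3],"linear":[0,0,-0.0001],"grip":0.5}]'; python3 st.py
```

```text
t: 22.45
tcp_pos: [558.1, 23.3, 74.7]
eef_rot: [2.411, 2.013, 0.001]
ft_force: [-0.1, -0.2, 5.5]
finger_gap: 62.8
finger_force: 30.0
[558.1   23.32  74.65] yaw -10.28 F [-0.1  -0.23  5.52] M [0.004 0.01  0.081] 62.80002240594937 22.45
t: 22.7
tcp_pos: [558.1, 23.3, 74.7]
eef_rot: [2.463, 1.95, 0.001]
ft_force: [0.5, 1.0, 5.5]
finger_gap: 62.6
finger_force: 30.0
[558.12  23.34  74.65] yaw -13.27 F [0.47 1.03 5.5 ] M [-0.022 -0.022  0.078] 62.55621562795101 22.7
t: 22.95
tcp_pos: [558.1, 23.3, 74.6]
eef_rot: [2.513, 1.885, 0.001]
ft_force: [-1.6, 0.4, 5.3]
finger_gap: 63.0
finger_force: 30.0
[558.06  23.29  74.58] yaw -16.25 F [-1.63  0.37  5.32] M [-0.04   0.052  0.186] 63.03112828259186 22.95
```

```bash
python3 -m creep '[{"rot":[0,0,-2],"linear":[0,0,0],"grip":0.5},{"rot":[0,0,-2],"linear":[0,0,0],"grip":0.5}]'; python3 st.py; python3 -m creep '[{"rot":[0,0,-2],"linear":[0,0,0],"grip":0.5},{"rot":[0,0,-2],"linear":[0,0,0],"grip":0.5}]'; python3 st.py;  python3 -m creep '[{"rot":[0,0,-2],"linear":[0,0,0],"grip":0.5},{"rot":[0,0,-2],"linear":[0,0,0],"grip":0.5}]'; python3 st.py
```

```text
t: 23.2
tcp_pos: [558.0, 23.2, 74.6]
eef_rot: [2.545, 1.841, 0.0]
ft_force: [-0.8, -0.4, 5.5]
finger_gap: 62.9
finger_force: 30.0
[558.02  23.22  74.56] yaw -18.22 F [-0.8  -0.42  5.51] M [-0.073  0.097  0.129] 62.897295272553514 23.2
t: 23.45
tcp_pos: [558.0, 23.2, 74.5]
eef_rot: [2.576, 1.797, 0.0]
ft_force: [-0.5, 0.6, 5.1]
finger_gap: 63.0
finger_force: 30.0
[558.01  23.19  74.5 ] yaw -20.2 F [-0.46  0.56  5.06] M [-0.063  0.097  0.22 ] 63.03918123313641 23.45
t: 23.7
tcp_pos: [558.0, 23.2, 74.5]
eef_rot: [2.607, 1.752, -0.0]
ft_force: [-0.8, 0.4, 5.8]
finger_gap: 62.9
finger_force: 30.0
[557.97  23.18  74.46] yaw -22.18 F [-0.78  0.36  5.76] M [-0.098  0.094  0.398] 62.91676365714692 23.7
```

```bash
python3 -m creep '[{"rot":[0,0,-1],"linear":[0,0,0.0002],"grip":0.5},{"rot":[0,0,-1],"linear":[0,0,0.0002],"grip":0.5}]'; python3 st.py; python3 both.py pics/w11.png 12.94|grep "ringdot centre"
```

```text
t: 23.95
tcp_pos: [557.9, 23.2, 74.4]
eef_rot: [2.622, 1.729, -0.0]
ft_force: [-0.3, -0.4, 5.1]
finger_gap: 62.9
finger_force: 30.0
[557.92  23.18  74.41] yaw -23.18 F [-0.34 -0.36  5.05] M [-0.198  0.072  0.547] 62.890716156471264 23.95
ringdot centre [558.18  23.78] r [27.28 27.25 27.29] ang [  66.9 -173.2  -53.2]
```

```bash
python3 -m creep '[{"rot":[0,0,-0.5],"linear":[0,0,0.0002],"grip":0.5},{"rot":[0,0,-0.5],"linear":[0,0,0.0002],"grip":0.5}]'; python3 st.py; sleep 0; python3 both.py pics/w12.png 12.94|grep "ringdot centre"; python3 st.py
```

```text
t: 24.25
tcp_pos: [557.9, 23.2, 74.4]
eef_rot: [2.63, 1.718, -0.0]
ft_force: [0.7, -0.5, 4.4]
finger_gap: 62.7
finger_force: 30.0
[557.92  23.18  74.44] yaw -23.69 F [ 0.67 -0.45  4.41] M [-0.276  0.018  0.665] 62.71612572695336 24.25
ringdot centre [558.22  23.73] r [27.37 27.32 27.34] ang [  66.6 -173.4  -53.5]
[557.92  23.19  74.46] yaw -23.69 F [-0.   -2.21  4.3 ] M [-0.316  0.005  0.695] 62.85737507216871 24.3
```

The moment is now 0.67 N m, which is snug. I'll let go and rise clear.

```bash
python3 -m creep '[{"rot":[0,0,0],"linear":[0,0,0],"grip":0.4},{"rot":[0,0,0],"linear":[0,0,0],"grip":0.25},{"rot":[0,0,0],"linear":[0,0,0],"grip":0.1},{"rot":[0,0,0],"linear":[0,0,0.0],"grip":0.05},{"rot":[0,0,0],"linear":[0,0,0.01],"grip":0.05},{"rot":[0,0,0],"linear":[0,0,0.04],"grip":0.05},{"rot":[0,0,0],"linear":[0,0,0.08],"grip":0.05},{"rot":[0,0,0],"linear":[0,0,0.1],"grip":0.05},{"rot":[0,0,0],"linear":[0,0,0.1],"grip":0.05},{"rot":[0,0,0],"linear":[0,0,0.1],"grip":0.05}]'; python3 ring.py pics/w13.png 557.9 23.8 80.4 | head -12; python3 st.py
```

```text
t: 25.55
tcp_pos: [557.4, 23.4, 173.6]
eef_rot: [-2.63, -1.717, 0.002]
ft_force: [-1.6, 0.4, -0.7]
finger_gap: 89.4
finger_force: 0.0
[557.07443438  23.36355667 173.0079385 ] 25.6
ring [558.06060791  24.11519051] 31.81500816345215 2894 79.83700316474021
dot 8 [254.9 167.9] 26.8 67.0
dot 7 [232.  208.3] 27.1 -172.6
dot 7 [279.  207.7] 27.2 -53.2
ring {'at': [190.3, 254.3], 'p': 0.76} [557.   24.1] -178.3
ring {'at': [212.3, 404.9], 'p': 0.4} [695.  -63.2] -32.5
ring_lever {'at': [144.4, 253.1], 'p': 0.98} [575.6  69.2] 68.7
ring_lug {'at': [166.4, 255.6], 'p': 0.75} [568.6  47.2] 65.4
[557.19  23.36 173.02] yaw -23.7 F [1.03 0.5  0.54] M [-0.013 -0.012 -0.03 ] 89.1269544668608 25.75
```

View pics/w13.png

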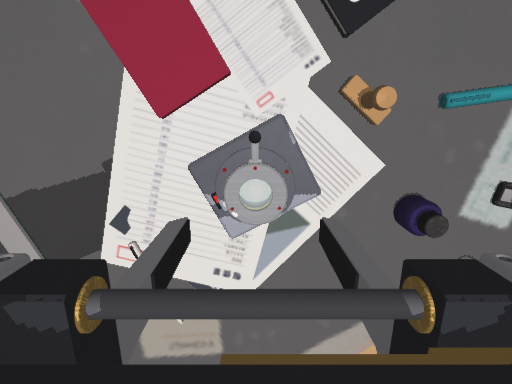

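The ring is screwed on square over the lens at (255,193) with its lever at (255,140), and it stayed where I left it. The gripper is clear, so I hand in.

```bash
python3 -c "
from rig import *
print(finish_job())"
```

```text
the job is handed in; nothing more can be done
None
```

I handed the job in at about 26 s: the lens sits level in the cell, domed side up, and the ring is screwed down 57° clockwise to about 0.67 N m (the snug range is 0.5 to 0.75) and let go; I did not touch the bystanders, but the hand-in returned no verdict and I could not measure the clamp force itself.

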